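# Tip the fine sharpening stone out of its tray and set it on the sharpening board

### The job

Get the fine (cream) sharpening stone out of its snug tray slot: make its front end rise over the lip, then draw it out endwise. Lay it flat on the sharpening board, lengthwise and square, about midway between the board's sides, with one end right up against the stop, and let go. Do not drop or fling the stone, leave the dark stone in its slot, and leave the other things on the bench where they are.

Things in the scene. Friction and masses are not known exactly. Their poses are not given: they have to be found in the camera images.
- fine_stone_center (a point): The fine sharpening stone, cream on top, tan below: a block 180 long (its x) x 50 wide (its y) x 20 thick (its z, up), about 0.36 kg (varies). This point is its centre. As stored its axes are parallel to the tray's and its front (-x end) is behind the lip. It slides easily on the waxed wood of the tray; rubber fingertips hold it better.
- fine_stone_front (a point): Middle of the bottom edge of the fine stone's front end, in the stone's frame at x -90, y 0, and 10 below the centre. Same axes as the stone.
- coarse_stone_center (a point): The dark grey coarse stone, same size and shape, in the other slot of the same tray; the point is its centre. Which stone is in which slot varies. Leave it alone.
- tray: Wooden tray for two stones, fixed to the bench: 205 long (x) x 134 wide (y) x 36 high. Origin: centre of its underside, on the bench; z up; front is the -x end. Two slots along x, 54 wide, centred at y +31 and -31, floor at z 16. Wall tops (z 36) are flush with the stones; gaps of 2 beside a stone, 3 before and 2 behind it: no finger fits in.
- tray_lip (a point): Lip across the slots' front ends: x -102.5 to -92.5 in the tray frame, top at z 25, 9 above the slot floor; it ends flush with the tray's front face. This point is the middle of its top face (x -97.5, y 0, z 25).
- tray_keeper (a point): Dark oak keeper strip bridging both slots at the rear: x +76.5 to +102.5, z 38.5 to 44.5 in the tray frame. It covers the last 14 of a stone, so a stone cannot be lifted straight up. This point is the middle of its top face (x 89.5, y 0, z 44.5).
- tray_ramp (a point): Where the slot floor stops being level (tray frame x 12.5, y 0, z 16): behind it the floor falls as a straight ramp to z 4 at x +92.5. A stone pressed down just before the keeper rocks back onto the ramp (0.15 rad) and its front rises over the lip; let go, it drops back. Pressed with 10 to 20 N and dragged forward, it slides up the ramp and its front comes to rest on the lip.
- board: Sharpening board: plywood, 215 long (its x) x 140 wide (its y) x 18 thick, screwed to the bench. Origin: centre of its underside, on the bench; z up. A dark oak stop, 22 thick and 14 high above the board, crosses its whole +x end (stop face at x = +85.5, stop top at z = 32); the stone goes between the -x end and the stop, its length along x.
- board_stop (a point): Middle of the foot of the stop's face that looks to -x, on the board's top face (board frame x 85.5, y 0, z 18).
- gouge_a: Bystander: carving gouge with pale wooden handle, 203 long (along its x), 27 high, lying on the bench. Origin under its middle.
- gouge_b: Bystander: carving gouge with dark wooden handle, same size.
- mallet: Bystander: round carver's mallet standing on its 82 wide dark head, 202 high. Origin at the centre of its foot.
- oil_bottle: Bystander: amber bottle of honing oil, 48 wide, 120 high. Origin at the centre of its foot.
- pencil_jar: Bystander: glass jar with pencils, 68 wide, about 170 high. Origin at the centre of its foot.
- tape_roll: Bystander: white tape roll, 90 wide, 40 high, lying flat. Origin at the centre of its underside.
- finial: Bystander: turned reddish finial, 56 wide, 120 high. Origin at the centre of its foot.
There are look-alikes about, which are no part of the job. Of the things that look like the part that bears fine_stone_center, the larger one is meant.

How it is judged (in metres and radians):
On the way, in this order (a step that is already met when the one before it is completed fails the run):
1. the fine stone is tipped, its front end clear above the lip, its rear still in the slot (z of fine_stone_front in the frame of tray above 0.0255 m and x of fine_stone_center in the frame of tray above -0.14 m), for 0.1 s.
2. the fine stone has been drawn out over the lip, beyond the tray (x of fine_stone_center in the frame of tray below -0.19 m), for 0.1 s.
At the end, for the whole second after the job is handed in: The fine stone lies flat on the board (within 0.05 rad), lengthwise and square to the stop (within 0.1 rad), its end within 6 mm of the stop, its centre within 30 mm of the board's centre line, at rest and released; the dark stone is still in its slot (x of fine_stone_center in the frame of board between -0.0105 and 0.001 m and y of fine_stone_center in the frame of board between -0.03 and 0.03 m and z of fine_stone_center in the frame of board between 0.025 and 0.031 m and angle between fine_stone_center's own z axis and vertical below 0.05 rad and angle between the x axis of fine_stone_center and the x axis of board, either way round below 0.1 rad and linear speed of fine_stone below 0.02 m/s and distance of coarse_stone_center from where it was at the start of the episode below 0.012 m); the robot touches nothing.
It fails at once if the fine stone was dropped or flung (faster than 0.7 m/s with no finger on it) (linear speed of fine_stone above 0.7 m/s and contact force between the fingers and fine_stone below 0.2 N).
It fails at once if the dark stone was moved out of its place (distance of coarse_stone_center from where it was at the start of the episode above 0.015 m).
It fails at once if another thing on the bench was shifted by more than 25 mm (distance of any of gouge_a, gouge_b, mallet, oil_bottle, pencil_jar, tape_roll, finial from where it was at the start of the episode above 0.025 m).
It also fails if it takes over 70 s, if anything falls off the work surface, if the arm or the gripper's body presses on something with over 40 N, if the wrist force passes 120 N, or if a joint passes its speed limit or range.

### The arm

A 6-joint arm with a two-finger parallel gripper is mounted at the origin on the work surface. World frame = base frame: x ahead of the robot, y to its left, z up, the work surface at z = 0. Lengths are in m, angles in degrees, forces in N, time in s.
With the tool pointing down it reaches from about 0.375 to 0.9 m from the base axis. Payload 3.1 kg.
Tool frame: the origin (TCP) lies at the very end of the fingers, on their centre line; the grasp point (between the pads) lies bot.hold_point_z behind it (bot.hold_point_z is the distance from the TCP to the grasp point, in m); z points along the fingers, y is the line along which they close (so a half turn about z gives the same grasp; the last joint's range is limited). The gripper opens to 87 mm and grips with 3 to 60 N. Pads are 19 mm wide; open, the fingers measure 117 mm over their backs; the gripper's body (75 mm by 190 mm) begins 51 mm behind the grasp point.
Start: joints at [-74.914, 30.224, 82.088, -0, 67.689, -10.227], TCP at [0.267, -0.565, 0.196] pointing down, gripper open.
Joint ranges: [-176.69, 176.69], [-43.24, 126.21], [12.49, 139.97], [-82, 262], [0, 151.66], [-163.58, 163.58]. Speed limits (degrees/s): [159.86, 159.86, 180, 180, 180, 180].

### API

Orientations are given as a 3x3 rotation matrix whose columns are the frame's x, y, z axes.
In Python, from rig import bot gives the robot as it stands.
- The arm moves only by the tool apply_moves, never from a script. Its argument "plan" is one flat list of numbers, 4 for each row, row after row: the shift along the world's x, y, z normalised to -1 to 1, where 1 is 0.05 m, then the turn about the world's z normalised to -1 to 1, where 1 is 10 degrees. A call has 1 to 12 rows; each row shifts and turns the commanded pose from where the row before left it; what a row does not reach is not made up. A row lasts 1/8 s, in which the tool goes at most 62.5 mm and 10.7 degrees, less where a joint would pass 70% of its speed; a pose out of reach is approached as far as the arm can. A call with a number of a shift or a turn outside -1 to 1 is refused whole. A call with a gripper value outside its range is refused whole. "grip" is the closure, from -1 (fully open) to 1 (shut), so that 0 is half open, set as the call begins (left out, the last holds). The fingers move at their own pace and stop on an object; the grip force is fixed at half the most. Time passes only in rows, so rows that do not move let the fingers close. It gives the time, the measured TCP pose, the force, the opening and the grip force at its end, in the units of the state.
- bot.read_state(): the state, without advancing time (a new reading comes with each control period).
- bot.capture(name): name is "scene" or "top" or "wrist"; returns (picture, depth): 384x512x3 uint8, red, green, blue; 384x512 float32, m along the optical axis (not along the pixel's ray), 0 where there is no reading.
- bot.camera_info(name): a dict with "vertical_fov" (degrees; the focal length in pixels is half the picture's height over the tangent of half this angle, whatever the lens; pixels are square), "cx", "cy" (the principal point, pixels), "rvec" (rotation vector, rad) and "tvec" (3), from world to camera coordinates, as OpenCV has them; the wrist camera has in their place "mount" (4x4, takes a point from camera to tool coordinates, whose origin is the TCP and whose axes are the flange's). Camera axes: x right, y down, z forward; pixel columns grow to the right and rows downward; lengths in m; the calibration is good to about 2 mm. The wrist camera is an equidistant fisheye: a pixel r from the principal point sees the ray r / f radians off the axis. A picture is of the moment at which its call begins: read the wrist's pose just before it. camera_info takes no time and is no camera call.
- bot.hand_in(): hands the job in; it is judged then, once.
Trained networks look in the newest picture that a camera, given by its name, has taken for a name from the list of things; names that differ only in an ending like _2 or _b are one class to them, and where a whole thing is asked for, a point or a joint stands for the part that bears it (a point fixed in the world has none). Each returns a list of dicts, best first, with "p" (0 to 1); they miss things now and then, are a little off and sometimes report something else, mostly with a low value. They report only what shows in the picture. A call takes as long as a camera call. They do not tell look-alikes from the thing itself.
- bot.outline_of(camera, target): "mask" (384x512 bool, what is visible of it) and "xy" ([column, row] as shares, 0 to 1, of the picture: columns of its width, rows of its height, amid what is visible of it).
- bot.pinpoint(camera, target): "xy" ([column, row] as shares, 0 to 1, of the picture: columns of its width, rows of its height: a listed point, or the origin of a listed thing).
The state is a dict: "time_s": time; "joint_positions": joint angles; "qvel": joint speeds; "tau": joint torques, N m; "position": TCP position; "tcp_rot": TCP orientation; "force": force on the tool from outside, world axes, zero at the start; "moment": the same for the moment, N m; "opening": opening from 0.0 (shut) to 1.0 (fully open); "grasp_force": force on a finger pad.
Only numpy, scipy, OpenCV 4.12 (cv2) and the standard library are available. Lean on these libraries where they do the work, as an engineer would, in place of code of your own. Each camera call takes 0.05 s, during which the arm holds its last target. There are 200 camera calls.

## Working session

There is one attempt and no reset: what is moved stays moved. The work goes in short steps, Python scripts to look and compute and a tool call to move; the robot and the scene stay as the last step left them, time stands still between calls to the robot, and variables do not carry over. Pictures are saved under pics/ and viewed, at most 10 in all, crops included, and the job is handed in when it is done.

Besides the shell and the picture viewer there is one more tool, called after "Request:" by a JSON object that holds its "name" and its "arguments", one argument or row to a line. apply_moves: Moves the arm, as the interface text tells. Its arguments: {"type":"object","properties":{"plan":{"type":"array","items":{"type":"number"}},"grip":{"type":"number"}},"required":["plan"]}

```bash
mkdir -p pics; cat > h.py <<'E'
import numpy as np,cv2
from rig import bot
def cam(n):
    i=bot.camera_info(n); f=192/np.tan(np.radians(i["vertical_fov"])/2)
    R=cv2.Rodrigues(np.array(i["rvec"],float))[0]; return f,i["cx"],i["cy"],R,np.array(i["tvec"],float).ravel()
def world(n,u,v,d):
    f,cx,cy,R,t=cam(n); u=np.asarray(u,float);v=np.asarray(v,float);d=np.asarray(d,float)
    P=np.stack([(u-cx)/f*d,(v-cy)/f*d,d],-1); return (P-t)@R
def onplane(n,u,v,z):
    f,cx,cy,R,t=cam(n); r=np.array([(u-cx)/f,(v-cy)/f,1])@R; c=-t@R
    return c+r*(z-c[2])/r[2]
E
python3 - <<'E'
from h import *
for n in("scene","top"):
    p,d=bot.capture(n); cv2.imwrite(f"pics/{n}0.png",p[:,:,::-1]); np.save(n+"d.npy",d)
    for t in["fine_stone_center","coarse_stone_center","fine_stone_front","tray","tray_lip","tray_keeper","tray_ramp","board","board_stop"]:
        for r in bot.pinpoint(n,t)[:3]:
            u,v=r["xy"][0]*512,r["xy"][1]*384; dd=d[min(int(v),383),min(int(u),511)]
            print(n,t,round(r["p"],2),int(u),int(v),world(n,u,v,dd).round(3))
print(bot.hold_point_z,bot.read_state()["tcp_rot"],bot.read_state()["force"])
E
```

```text
scene fine_stone_center 0.91 322 120 [0.202 0.297 0.014]
scene fine_stone_center 0.69 344 182 [0.496 0.275 0.036]
scene coarse_stone_center 0.59 353 198 [0.56  0.282 0.034]
scene fine_stone_front 0.82 337 120 [0.212 0.35  0.014]
scene fine_stone_front 0.58 314 186 [0.496 0.182 0.036]
scene tray 0.86 346 193 [0.538 0.27  0.034]
scene tray_lip 0.58 313 182 [0.476 0.186 0.025]
scene tray_keeper 0.82 375 185 [0.531 0.362 0.044]
scene tray_keeper 0.48 320 150 [0.347 0.248 0.02 ]
scene tray_ramp 0.87 351 190 [0.53  0.287 0.037]
scene board 0.62 165 218 [ 0.521 -0.273  0.017]
scene board_stop 0.69 159 245 [ 0.612 -0.288  0.028]
top fine_stone_center 0.82 177 180 [0.484 0.278 0.039]
top fine_stone_center 0.7 176 173 [0.504 0.282 0.041]
top fine_stone_center 0.58 165 269 [0.193 0.292 0.013]
top coarse_stone_center 0.96 182 162 [0.544 0.266 0.037]
top fine_stone_front 0.7 199 188 [0.461 0.202 0.039]
top fine_stone_front 0.7 145 264 [0.204 0.356 0.023]
top tray 0.87 176 173 [0.505 0.282 0.042]
top tray_lip 0.77 207 182 [0.485 0.179 0.03 ]
top tray_keeper 0.85 151 164 [0.528 0.366 0.05 ]
top tray_ramp 0.82 176 175 [0.497 0.282 0.041]
top tray_ramp 0.36 351 159 [ 0.597 -0.295  0.014]
top board 0.82 340 186 [ 0.502 -0.263  0.012]
top board 0.61 200 186 [0.468 0.199 0.037]
top board_stop 0.57 348 161 [ 0.591 -0.286  0.017]
0.0187 [[ 9.03994808e-01  4.27543433e-01  2.43851108e-05]
 [ 4.27543433e-01 -9.03994808e-01 -6.89203625e-06]
 [ 1.90973687e-05  1.66560590e-05 -1.00000000e+00]] [0.30938601 0.53221591 0.06595986]
```

View pics/top0.png

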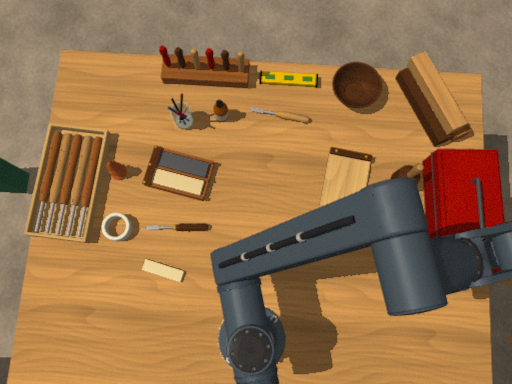

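View pics/scene0.png

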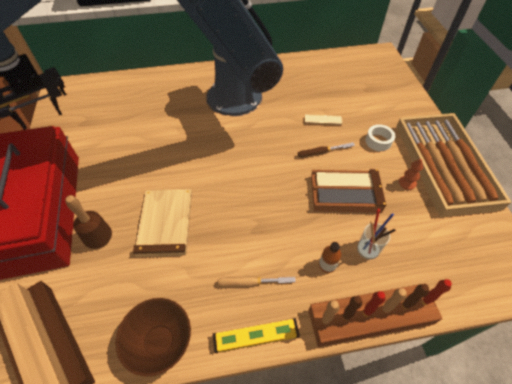

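The candidates for the fine stone are the cream block in the tray (top 178,181; scene 344,180), the small loose cream strip (top 163,270; scene 322,120) and the pale board (top 345,178). I choose the larger cream block in the tray. Next I'll check it in a crop and fit the geometry.

```bash
python3 - <<'E'
from h import *
a=cv2.imread("pics/top0.png")[140:210,135:220]; b=cv2.imread("pics/scene0.png")[160:220,300:395]
a=cv2.resize(a,(560,461),interpolation=3)[:300+161]; 
b=cv2.resize(b,(400,253),interpolation=3)
c=cv2.imread("pics/scene0.png")[180:265,120:205]; c=cv2.resize(c,(240,240),interpolation=3)
o=np.zeros((600,800,3),np.uint8); a=cv2.resize(a,(400,329));o[:329,:400]=a;o[:253,400:]=b;o[340:580,:240]=c
a2=cv2.imread("pics/top0.png")[140:215,310:385];o[340:580,400:640]=cv2.resize(a2,(240,240),interpolation=3)
cv2.imwrite("pics/crop.png",o)
for n in("top","scene"):
    d=np.load(n+"d.npy"); bot.capture(n)
    for t in["fine_stone_center","coarse_stone_center","tray","tray_keeper","board","board_stop"]:
        for r in bot.outline_of(n,t)[:2]:
            m=r["mask"]; v,u=np.nonzero(m)
            W=world(n,u,v,d[v,u]); zm=np.median(W[:,2])
            # rectangle on plane of median height
            P=np.array([onplane(n,x,y,zm)[:2] for x,y in zip(u,v)],np.float32)*1000
            R=cv2.minAreaRect(P)
            print(n,t,round(r["p"],2),len(u),"z",zm.round(4),"c",np.round(R[0],1),"sz",np.round(R[1],1),"ang",round(R[2],1), "mean",P.mean(0).round(1))
E
```

```text
top fine_stone_center 0.78 820 z 0.0371 c [480.4 277.9] sz [174.5  55.6] ang 78.1 mean [479.2 276.5]
top fine_stone_center 0.57 481 z 0.0156 c [190.5 302.4] sz [133.9  38.4] ang 75.0 mean [190.6 302.9]
top coarse_stone_center 0.58 801 z 0.0372 c [540.7 266.7] sz [171.9  55.8] ang 79.8 mean [540.3 265.5]
top coarse_stone_center 0.58 238 z 0.0801 c [719.3 151.4] sz [73.9 43. ] ang 4.8 mean [717.3 151.4]
top tray 0.77 1041 z 0.0372 c [509.8 278. ] sz [213.5 139.6] ang 78.4 mean [507.1 288.9]
top tray_keeper 0.76 810 z 0.0385 c [508.4 279.2] sz [213.1 141. ] ang 77.5 mean [508.4 298.1]
top board 0.79 2061 z 0.0197 c [ 528.5 -274.5] sz [145.3 211.3] ang 80.8 mean [ 546.6 -271.2]
top board_stop 0.81 2026 z 0.0197 c [ 526.8 -276.8] sz [143.5 207.5] ang 81.9 mean [ 545.8 -271.8]
scene fine_stone_center 0.93 670 z 0.0356 c [485.4 276.1] sz [169.1  49.9] ang 77.4 mean [486.9 275.4]
scene fine_stone_center 0.73 370 z 0.0131 c [199.6 299.4] sz [130.2  55.1] ang 76.1 mean [200.8 298.6]
scene coarse_stone_center 0.53 1251 z 0.0915 c [ 534.6 -470.7] sz [199.9  72.9] ang 33.9 mean [ 552.3 -458.5]
scene tray 0.9 1136 z 0.0338 c [523.5 274.3] sz [215.8 159.7] ang 80.0 mean [549.1 273.9]
scene tray_keeper 0.72 1350 z 0.0345 c [524.1 273.3] sz [216.7 158.8] ang 80.4 mean [540.1 274.6]Traceback (most recent call last):
  File "<stdin>", line 16, in <module>
  File "h.py", line 10, in onplane
    f,cx,cy,R,t=cam(n); r=np.array([(u-cx)/f,(v-cy)/f,1])@R; c=-t@R
                ~~~^^^
  File "h.py", line 4, in cam
    i=bot.camera_info(n); f=192/np.tan(np.radians(i["vertical_fov"])/2)
ValueError: time passes only in moves, steps and waits
```

View pics/crop.png

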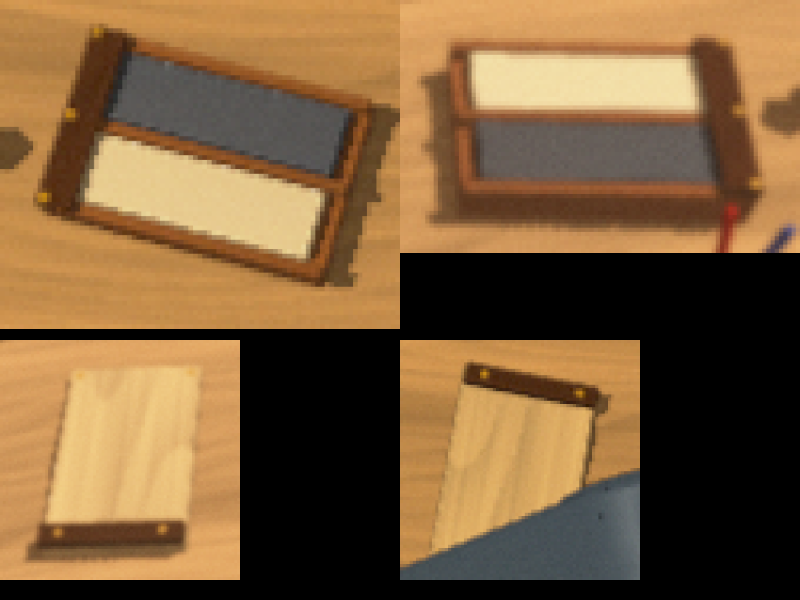

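The crop shows the cream block in the near slot (tray y +31), with the keeper at the left end in the top view and the lip at the right. The board's stop is at its far (+x) end. I'll move over the tray for a closer look.

Request:
{"name": "apply_moves", "arguments": {
  "plan": [0,0,1,0,0,0,1,0,0.3,1,0,0.33,0.3,1,0,0.33,0.3,1,0,0.33,0.3,1,0,0.33,0.3,1,0,0.33,0.3,1,0,0.33,0.3,1,0,0.33,0.3,1,0,0.33,0.3,1,0,0.33,0.3,1,0,0.33],
  "grip": 1
}}

```text
time_s: 3.15
position: [0.4176, -0.0634, 0.2964]
tcp_rot: [[0.524, 0.852, 0.001], [0.852, -0.524, -0.0], [0.0, 0.001, -1.0]]
force: [1.9, -0.1, -1.1]
opening: 0.007
grasp_force: 0.0
```

Request:
{"name": "apply_moves", "arguments": {
  "plan": [0.25,1,0,0.33,0.25,1,0,0.33,0.25,1,0,0.33,0.25,1,0,0.33,0.25,1,0,0.33,0.25,1,0,0.33,0,0,0,0,0,0,0,0]
}}

```text
time_s: 4.15
position: [0.4917, 0.2346, 0.2958]
tcp_rot: [[0.206, 0.979, -0.001], [0.979, -0.206, -0.001], [-0.001, -0.001, -1.0]]
force: [-0.2, -0.5, -0.3]
opening: 0.004
grasp_force: 0.0
```

```bash
cat >> h.py <<'E'
def wrist_ray(u,v,s,i):
    f=192/np.tan(np.radians(i["vertical_fov"])/2); a=np.array([u-i["cx"],v-i["cy"]]); r=np.hypot(*a); th=r/f
    d=np.array([*(a/max(r,1e-9)*np.sin(th)),np.cos(th),0]); M=np.array(i["mount"]); R=np.array(s["tcp_rot"])
    return R@(M@d)[:3], R@M[:3,3]+np.array(s["position"])
def wpt(u,v,z,s,i):
    d,c=wrist_ray(u,v,s,i); return c+d*(z-c[2])/d[2]
def wproj(P,s,i):
    M=np.array(i["mount"]); R=np.array(s["tcp_rot"]); q=np.linalg.inv(M)@np.r_[R.T@(np.array(P)-s["position"]),1]
    f=192/np.tan(np.radians(i["vertical_fov"])/2); r=np.hypot(q[0],q[1]); th=np.arctan2(r,q[2]); return i["cx"]+f*th*q[0]/r,i["cy"]+f*th*q[1]/r
E
python3 - <<'E'
from h import *
s=bot.read_state(); p,d=bot.capture("wrist"); i=bot.camera_info("wrist"); print(s["position"],s["tcp_rot"],i,s["force"])
import pickle; pickle.dump((s,i,p,d),open("w1.pkl","wb"))
def fit(n,P,z):pass
cv2.imwrite("pics/w1.png",cv2.resize(p[:,:,::-1],(800,600)))
t,dt=bot.capture("top"); cv2.imwrite("pics/top1.png",t[:,:,::-1])
for t in["board","board_stop","tray","tray_keeper"]:
  for r in bot.pinpoint("top",t)[:1]: u,v=r["xy"][0]*512,r["xy"][1]*384; print(t,r["p"],int(u),int(v),world("top",u,v,dt[int(v),int(u)]))
for t in["board","fine_stone_center"]:
  for r in bot.outline_of("top",t)[:1]:
    c=cam("top"); v,u=np.nonzero(r["mask"]); z=.018 if t=="board" else .036
    P=np.array([onplane("top",x,y,z)[:2] for x,y in list(zip(u,v))],np.float32)*1000; print(t,len(u),cv2.minAreaRect(P),P.mean(0),np.median(dt[v,u]))
E
```

```text
[0.49172458 0.23464605 0.29577233] [[ 2.05728325e-01  9.78608693e-01 -9.39351124e-04]
 [ 9.78608545e-01 -2.05729167e-01 -9.08739250e-04]
 [-1.08255205e-03 -7.32303632e-04 -9.99999146e-01]] {'vertical_fov': 65.70646984690485, 'cx': 254.89376577236166, 'cy': 190.67085402194672, 'mount': array([[ 3.53346157e-04, -9.65307264e-01, -2.61116375e-01,
         7.28372335e-02],
       [ 9.99999908e-01,  4.04362508e-04, -1.41653091e-04,
        -7.20397151e-04],
       [ 2.42324430e-04, -2.61116301e-01,  9.65307318e-01,
        -1.90165016e-01],
       [ 0.00000000e+00,  0.00000000e+00,  0.00000000e+00,
         1.00000000e+00]])} [-0.1771453  -0.54298279 -0.30421671]
board 0.75 343 183 [ 0.51175835 -0.27252312  0.01745497]
board_stop 0.61 345 159 [ 0.59750462 -0.2767019   0.01701379]
tray_keeper 0.52 118 226 [3.23439208e-01 4.63273420e-01 5.08893802e-05]
board 2800 ((521.473388671875, -275.5514831542969), (144.84120178222656, 226.2494354248047), 81.10398864746094) [ 520.2519  -275.03336] 1.6420805
```

View pics/w1.png

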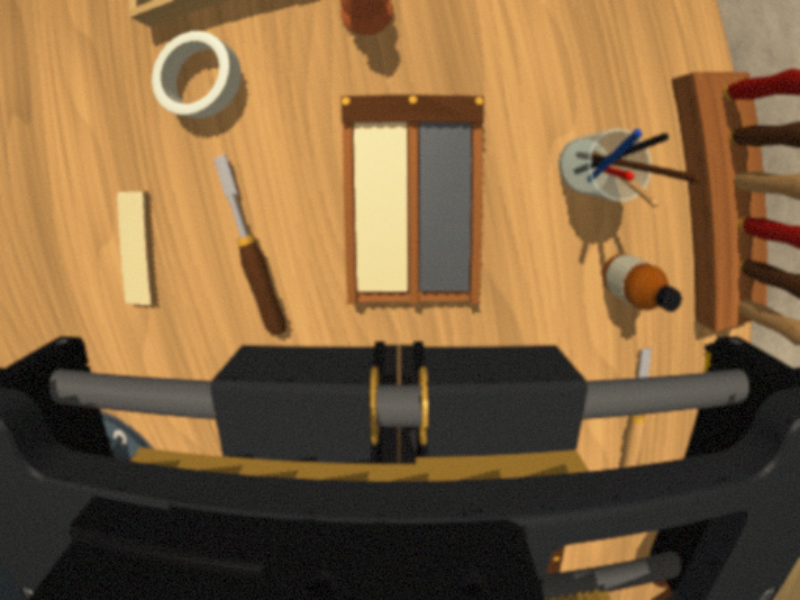

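The wrist view shows the cream stone at view px (380,208), the keeper along its top edge at (412,108) and the lip at (412,297). I'll fit the stone's sides from these, segmenting by colour.

```bash
python3 - <<'E'
from h import *
import pickle
s,i,p,d=pickle.load(open("w1.pkl","rb"))
m=np.zeros(p.shape[:2],bool); r=p[60:200,215:270].astype(int); m[60:200,215:270]=(r.min(2)>140)
n,l,st,c=cv2.connectedComponentsWithStats(m.astype(np.uint8)); k=1+st[1:,4].argmax(); v,u=np.nonzero(l==k); print(st[k])
P=np.array([wpt(x,y,.036,s,i)[:2] for x,y in zip(u,v)],np.float32)*1000
print(cv2.minAreaRect(P),P.mean(0))
for z,q in((.0445,(342,97)),(.0445,(482,97)),(.025,(347,304)),(.025,(478,304)),(.0445,(342,122)),(.0445,(482,122))): print(q,wpt(q[0]*.64,q[1]*.64,z,s,i).round(4))
# rough pose from edges
print("depth z of stone", [ (lambda D:(D))(d[int(208*.64),int(380*.64)])])
E
```

```text
[ 227   81   33  105 3303]
((481.5108642578125, 277.5299377441406), (159.82516479492188, 48.12397003173828), 78.2564468383789) [482.45108 278.6122 ]
(342, 97) [0.4696 0.391  0.0445]
(482, 97) [0.5988 0.365  0.0445]
(347, 304) [0.4267 0.1883 0.025 ]
(478, 304) [0.56   0.1604 0.025 ]
(342, 122) [0.4646 0.3672 0.0445]
(482, 122) [0.5937 0.3411 0.0445]
depth z of stone [np.float32(0.4420748)]
```

Request:
{"name": "apply_moves", "arguments": {
  "plan": [0.07,1,0,0,0,1,0,0,0,0.09,-1,0,0,0,-1,0,0,0,-1,0,0,0,-1,0,0,0,-0.6,0,0,0,-0.2,0,0,0,0,0,0,0,0,0]
}}

```text
time_s: 5.8
position: [0.4971, 0.3401, 0.0576]
tcp_rot: [[0.206, 0.979, 0.003], [0.979, -0.206, 0.001], [0.002, 0.003, -1.0]]
force: [-0.7, -0.4, 0.8]
opening: 0.008
grasp_force: 0.0
```

```bash
python3 - <<'E'
from h import *
s=bot.read_state(); p,d=bot.capture("wrist"); print(s["position"],s["force"])
cv2.imwrite("pics/w2.png",p[:,:,::-1])
E
```

```text
[0.49706026 0.34007833 0.05764133] [-0.66734715 -0.36177009  0.83570785]
```

View pics/w2.png

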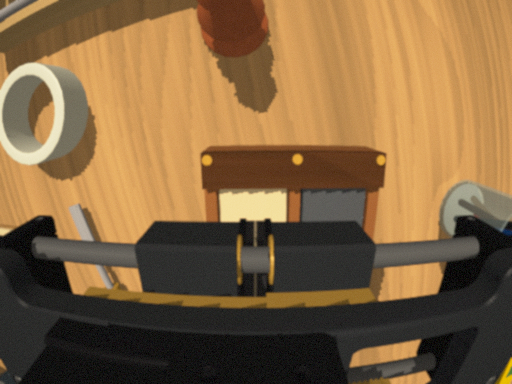

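Fingertips are centred over the cream stone (253,205), just short of the keeper's front edge (row 188). Now I'll press down.

Request:
{"name": "apply_moves", "arguments": {
  "plan": [0,0,-0.2,0,0,0,-0.2,0,0,0,-0.06,0,0,0,-0.06,0,0,0,0,0]
}}

```text
time_s: 6.48
position: [0.4956, 0.3395, 0.0297]
tcp_rot: [[0.206, 0.979, -0.0], [0.979, -0.206, -0.0], [-0.0, -0.0, -1.0]]
force: [-0.1, -0.1, 0.6]
opening: 0.001
grasp_force: 0.0
```

Request:
{"name": "apply_moves", "arguments": {
  "plan": [0,0,-0.04,0,0,0,-0.04,0,0,0,-0.04,0,0,0,0,0]
}}

```text
time_s: 6.98
position: [0.4956, 0.3395, 0.0239]
tcp_rot: [[0.206, 0.979, -0.0], [0.979, -0.206, -0.0], [-0.0, -0.0, -1.0]]
force: [-0.2, 0.8, 0.1]
opening: 0.007
grasp_force: 0.0
```

```bash
python3 - <<'E'
from h import *
s=bot.read_state(); p,d=bot.capture("wrist"); print(s["position"],s["force"],s["moment"],s["tau"])
q,dd=bot.capture("scene"); o=np.zeros((500,800,3),np.uint8); o[:384,:512]=p; o[:288,512:]=cv2.resize(q[150:230,300:380],(288,288),interpolation=3)
cv2.imwrite("pics/w3.png",o[:,:,::-1])
E
```

```text
[0.49562301 0.33947827 0.02388175] [-0.20072783  0.80188071  0.10518361] [-0.03912022 -0.02174987  0.00700038] [-9.93638998e-03 -4.58410943e+01 -1.10497704e+01  5.88438520e-02
 -2.27764162e-02  8.28295947e-05]
```

View pics/w3.png

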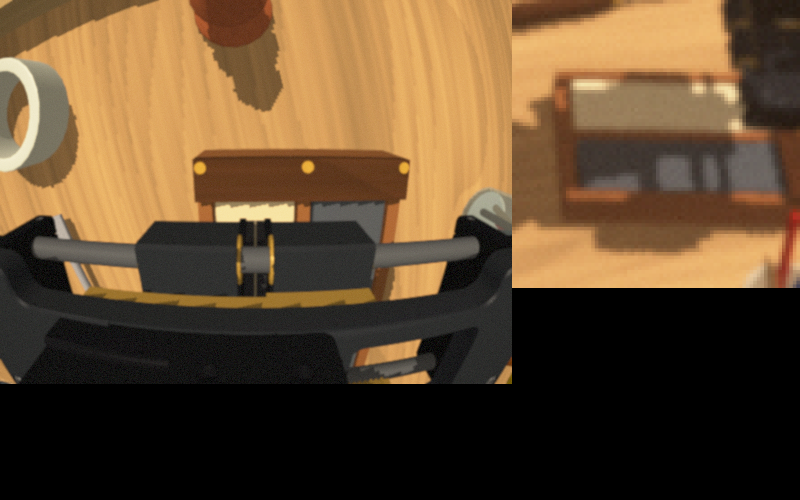

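No contact yet, and the stone still lies flat. I'll keep descending in small steps.

Request:
{"name": "apply_moves", "arguments": {
  "plan": [0,0,-0.04,0,0,0,-0.02,0,0,0,0,0]
}}

```text
time_s: 7.45
position: [0.4956, 0.3395, 0.0209]
tcp_rot: [[0.206, 0.979, -0.0], [0.979, -0.206, -0.0], [-0.0, -0.0, -1.0]]
force: [0.0, -0.3, -0.1]
opening: 0.006
grasp_force: 0.0
```

```bash
python3 - <<'E'
from h import *
s=bot.read_state(); p,d=bot.capture("wrist"); i=bot.camera_info("wrist")
f=192/np.tan(np.radians(i["vertical_fov"])/2); M=np.array(i["mount"]);R=np.array(s["tcp_rot"])
def P(u,v):
    a=np.array([u-i["cx"],v-i["cy"]]); r=np.hypot(*a); k=d[v,u]
    c=np.r_[a/r*np.tan(r/f)*k,k,1]; return (R@(M@c)[:3]+s["position"]).round(4)
for n,u,v in(("cream",240,213),("dark",350,215),("keeper",260,175),("keepertop",230,178),("table",130,130),("table",420,130),("finger",254,262),("finger",254,240)): print(n,P(u,v))
q,dd=bot.capture("scene"); 
for t in("fine_stone_center","fine_stone_front"):
  for r in bot.pinpoint("scene",t): u,v=r["xy"][0]*512,r["xy"][1]*384; print(t,r["p"],u,v,world("scene",u,v,dd[int(v),int(u)]).round(3))
for u,v in((335,183),(325,182),(330,183),(352,182),(357,182)): print(u,v,q[v,u],world("scene",u,v,dd[v,u]).round(4))
cv2.imwrite("pics/s3.png",cv2.resize(q[150:225,290:390],(800,600),interpolation=3)[:,:,::-1])
E
```

```text
cream [0.4882 0.3526 0.0366]
dark [0.5566 0.3368 0.038 ]
keeper [0.5054 0.3755 0.0451]
keepertop [0.4884 0.3775 0.0461]
table [0.4169 0.4203 0.0015]
table [6.351e-01 3.768e-01 2.000e-04]
finger [0.5012 0.3704 0.1359]
finger [0.4964 0.3488 0.0723]
fine_stone_center 0.7 323.0208 119.0016 [0.193 0.302 0.011]
fine_stone_center 0.68 342.3744 183.7056 [0.501 0.268 0.035]
fine_stone_front 0.98 314.9824 185.2032 [0.485 0.188 0.025]
fine_stone_front 0.73 339.4048 123.80160000000001 [0.228 0.352 0.012]
335 183 [150 124  88] [0.4958 0.2463 0.037 ]
325 182 [152 125  89] [0.4851 0.2182 0.0345]
330 183 [152 127  90] [0.4921 0.2318 0.0354]
352 182 [151 124  88] [0.5019 0.2984 0.038 ]
357 182 [149 124  88] [0.504  0.314  0.0371]
```

View pics/s3.png

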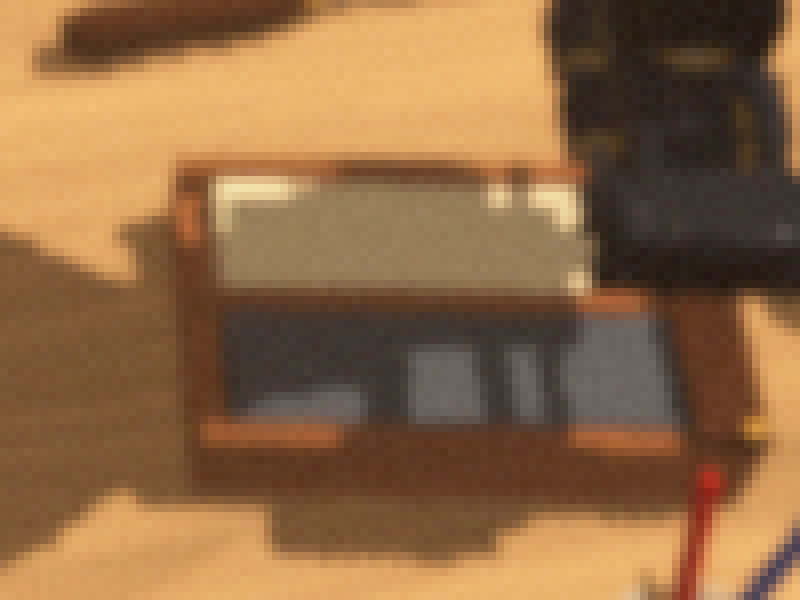

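Request:
{"name": "apply_moves", "arguments": {
  "plan": [0,0,-0.03,0,0,0,0,0]
}}

```text
time_s: 7.9
position: [0.4956, 0.3395, 0.0194]
tcp_rot: [[0.206, 0.979, -0.0], [0.979, -0.206, -0.0], [-0.0, -0.0, -1.0]]
force: [-1.0, -0.3, -0.3]
opening: 0.003
grasp_force: 0.0
```

Request:
{"name": "apply_moves", "arguments": {
  "plan": [0,0,-0.03,0,0,0,0,0]
}}

```text
time_s: 8.15
position: [0.4956, 0.3395, 0.0179]
tcp_rot: [[0.206, 0.979, -0.0], [0.979, -0.206, -0.0], [-0.0, -0.0, -1.0]]
force: [0.5, 0.6, -1.0]
opening: 0.004
grasp_force: 0.0
```

```bash
python3 - <<'E'
from h import *
s=bot.read_state(); print(s["position"],s["joint_positions"])
for n in("scene","top"):
    q,dd=bot.capture(n); f,cx,cy,R,t=cam(n)
    c=R@s["position"]+t; u0,v0=f*c[0]/c[2]+cx,f*c[1]/c[2]+cy; print(n,"tcp px",u0,v0)
    v,u=np.mgrid[int(v0)-40:int(v0)+12,int(u0)-25:int(u0)+26]; W=world(n,u,v,dd[v,u])
    if n=="scene":
        for k in range(-24,12,2): print(int(v0)+k, W[40+k,25].round(3), q[int(v0)+k,int(u0)])
        o=cv2.resize(q[int(v0)-40:int(v0)+35,int(u0)-50:int(u0)+50],(800,600),interpolation=3); cv2.circle(o,(int(8*(u0-int(u0)+50)),int(8*(v0-int(v0)+40))),5,(0,255,0),2)
        cv2.imwrite("pics/s4.png",o[:,:,::-1])
E
```

```text
[0.4956261  0.33950516 0.01789584] [2.37628085e+01 4.23698300e+01 9.29552725e+01 2.26126798e-03
 4.46938429e+01 3.56473874e+01]
scene tcp px 362.4530443578687 182.3976233044788
158 [0.488 0.312 0.132] [75 56 38]
160 [0.5   0.305 0.139] [53 41 32]
162 [0.507 0.303 0.139] [46 34 28]
164 [0.512 0.302 0.136] [48 37 32]
166 [0.52  0.298 0.138] [47 38 29]
168 [0.524 0.299 0.133] [76 57 36]
170 [0.523 0.301 0.123] [92 62 41]
172 [0.47  0.342 0.038] [127  79  50]
174 [0.491 0.33  0.057] [132 107  75]
176 [0.496 0.328 0.054] [153 128  90]
178 [0.502 0.327 0.052] [121  99  69]
180 [0.505 0.328 0.045] [134 110  80]
182 [0.508 0.328 0.039] [145 117  84]
184 [0.512 0.328 0.034] [166 137 100]
186 [0.52  0.325 0.036] [161 122  83]
188 [0.526 0.323 0.033] [125  74  43]
190 [0.535 0.319 0.036] [71 58 53]
192 [0.542 0.316 0.037] [85 77 73]
top tcp px 160.39435052642824 176.94525261986587
```

View pics/s4.png

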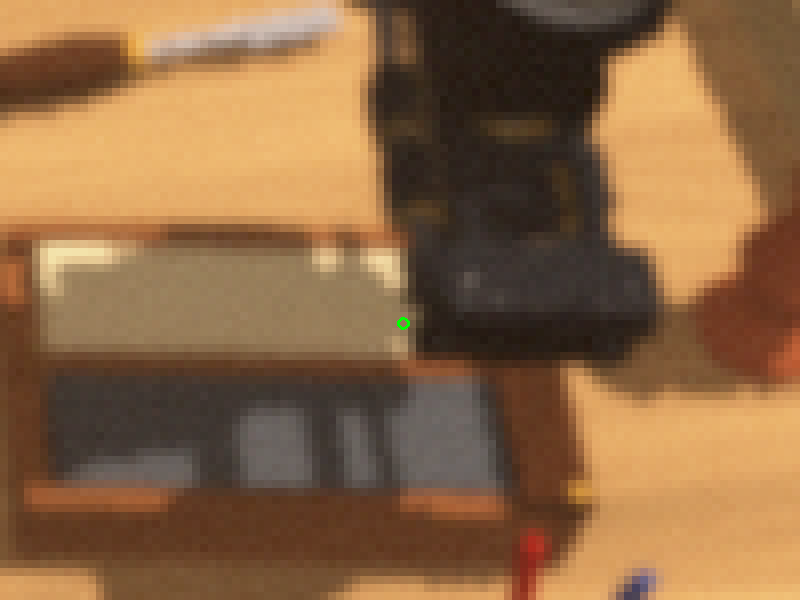

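```bash
python3 - <<'E'
from h import *
s=bot.read_state(); p,d=bot.capture("wrist"); i=bot.camera_info("wrist")
f=192/np.tan(np.radians(i["vertical_fov"])/2); M=np.array(i["mount"]);R=np.array(s["tcp_rot"])
for k in(0,.01,.02,.03,.05,.07,.1): print(k,np.round(wproj(np.array(s["position"])+R@[.0095,0,-k],s,i),1))
def T(u,v):
    a=np.array([u-i["cx"],v-i["cy"]]); r=np.hypot(*a); k=d[v,u]
    return (M@np.r_[a/r*np.tan(r/f)*k,k,1])[:3].round(4)
for v in range(204,266,4): print(v,p[v,254],T(254,v),p[v,242],T(242,v),T(200,v))
cv2.imwrite("pics/w4.png",cv2.resize(p[190:310,180:330],(750,600),interpolation=3)[:,:,::-1])
E
```

```text
0 [256.  207.7]
0.01 [256.  212.6]
0.02 [256.1 218.1]
0.03 [256.2 224.1]
0.05 [256.3 238.3]
0.07 [256.5 256.4]
0.1 [256.9 294.2]
204 [113  80  49] [ 0.021  -0.0013 -0.0278] [119  82  53] [ 0.0212 -0.0081 -0.0284] [ 0.0207 -0.0327 -0.0273]
208 [154 131  93] [ 0.0158 -0.0013 -0.0194] [203 174 122] [ 0.0158 -0.0085 -0.0195] [ 0.0156 -0.0344 -0.0194]
212 [247 228 163] [ 0.0132 -0.0013 -0.0192] [248 228 165] [ 0.0134 -0.0086 -0.0199] [ 0.0133 -0.0343 -0.0202]
216 [248 230 166] [ 0.0107 -0.0013 -0.0197] [248 231 166] [ 0.0104 -0.0086 -0.0188] [ 0.0103 -0.0347 -0.0191]
220 [212 182 128] [ 0.0081 -0.0013 -0.0195] [29 26 25] [ 0.0129 -0.008  -0.0324] [ 0.0081 -0.0346 -0.0202]
224 [88 77 54] [ 0.011  -0.0012 -0.0336] [22 29 26] [ 0.0127 -0.0078 -0.038 ] [ 0.0391 -0.0178 -0.1051]
228 [68 62 48] [ 0.0111 -0.0012 -0.0399] [28 28 25] [ 0.0122 -0.0076 -0.0426] [ 0.0393 -0.0171 -0.1089]
232 [80 68 52] [ 0.0108 -0.0012 -0.0447] [19 15 13] [ 0.0125 -0.0074 -0.0487] [ 0.0393 -0.0166 -0.1119]
236 [74 65 52] [ 0.0111 -0.0012 -0.0506] [56 42 29] [ 0.0127 -0.0072 -0.0543] [ 0.0396 -0.016  -0.1153]
240 [66 58 38] [ 0.0091 -0.0012 -0.0512] [74 54 25] [ 0.035  -0.0046 -0.1076] [ 0.0392 -0.0157 -0.1171]
244 [65 55 40] [ 0.0076 -0.0012 -0.0528] [77 57 25] [ 0.0339 -0.0046 -0.1083] [ 0.0391 -0.0152 -0.1196]
248 [79 76 71] [ 0.0344 -0.001  -0.1119] [59 58 50] [ 0.0343 -0.0045 -0.1117] [ 0.0385 -0.0151 -0.1208]
252 [100  94  89] [ 0.034  -0.001  -0.1138] [65 63 54] [ 0.034  -0.0044 -0.1139] [ 0.0377 -0.015  -0.1216]
256 [107 102  94] [ 0.033  -0.001  -0.1143] [64 60 55] [ 0.0332 -0.0044 -0.1147] [ 0.0369 -0.0149 -0.1223]
260 [112 107  99] [ 0.0322 -0.001  -0.1153] [97 93 86] [ 0.0316 -0.0044 -0.1143] [ 0.0356 -0.0151 -0.1219]
264 [107 101  94] [ 0.0314 -0.001  -0.1162] [105 103  94] [ 0.0307 -0.0044 -0.115 ] [ 0.0338 -0.0154 -0.1209]
```

View pics/w4.png

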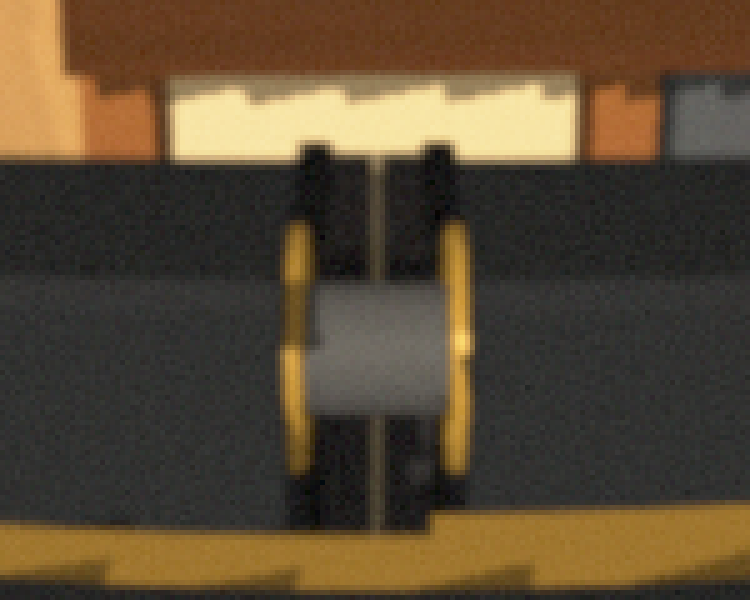

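The wrist depth puts the shut fingertips about 10 mm above the stone, roughly 30 mm behind the nominal TCP. I'll continue down on the force reading.

Request:
{"name": "apply_moves", "arguments": {
  "plan": [0,0,-0.06,0,0,0,-0.06,0,0,0,0,0]
}}

```text
time_s: 8.68
position: [0.4954, 0.3394, 0.0116]
tcp_rot: [[0.206, 0.979, -0.001], [0.979, -0.206, -0.0], [-0.0, -0.001, -1.0]]
force: [0.4, -0.1, -0.1]
opening: 0.005
grasp_force: 0.0
```

Request:
{"name": "apply_moves", "arguments": {
  "plan": [0,0,-0.06,0,0,0,-0.06,0,0,0,0,0]
}}

```text
time_s: 9.05
position: [0.496, 0.3397, 0.006]
tcp_rot: [[0.206, 0.979, 0.0], [0.979, -0.206, 0.0], [0.0, 0.0, -1.0]]
force: [0.6, 0.5, 1.2]
opening: 0.004
grasp_force: 0.7
```

Request:
{"name": "apply_moves", "arguments": {
  "plan": [0,0,-0.06,0,0,0,-0.04,0,0,0,0,0]
}}

```text
time_s: 9.43
position: [0.4963, 0.34, 0.0042]
tcp_rot: [[0.206, 0.979, 0.002], [0.979, -0.206, 0.001], [0.001, 0.001, -1.0]]
force: [-3.8, 0.1, 19.2]
opening: 0.006
grasp_force: 9.6
```

Request:
{"name": "apply_moves", "arguments": {
  "plan": [0,0,-0.04,0,0,0,0,0]
}}

```text
time_s: 9.68
position: [0.4963, 0.34, 0.004]
tcp_rot: [[0.206, 0.979, 0.002], [0.979, -0.206, 0.001], [0.001, 0.002, -1.0]]
force: [-5.2, -1.5, 31.2]
opening: 0.005
grasp_force: 14.9
```

Request:
{"name": "apply_moves", "arguments": {
  "plan": [0,0,0.045,0,0,0,0,0]
}}

```text
time_s: 9.93
position: [0.4963, 0.34, 0.0042]
tcp_rot: [[0.206, 0.979, 0.002], [0.979, -0.206, 0.001], [0.001, 0.002, -1.0]]
force: [-3.1, 0.0, 18.9]
opening: 0.006
grasp_force: 8.8
```

```bash
cat >> h.py <<'E'
O=np.array([.5137,.276]);X=np.array([.203,.979]);Y=np.array([-.979,.203])
def prof(n="scene",yo=.031,w=.012):
    q,dd=bot.capture(n); v,u=np.mgrid[0:384,0:512]; W=world(n,u,v,dd).reshape(-1,3); c=q.reshape(-1,3)
    a=(W[:,:2]-O)@X; b=(W[:,:2]-O)@Y; k=(abs(b-yo)<w)&(W[:,2]<.09)
    for x in np.arange(-.27,.1,.015):
        j=k&(abs(a-x)<.0075)
        if j.sum()>2: print(round(x,3),j.sum(),"z",np.median(W[j,2]).round(4),c[j].mean(0).astype(int))
E
python3 -c "
from h import *
print(bot.read_state()['force'],bot.read_state()['position']); prof()"
```

```text
[-3.12023019  0.03059391 18.94036458] [0.4962755  0.34003751 0.00422894]
-0.27 24 z -0.0003 [126  89  54]
-0.255 30 z -0.0005 [126  88  53]
-0.24 29 z -0.0 [125  88  54]
-0.225 30 z -0.0006 [125  88  53]
-0.21 25 z -0.0001 [125  88  53]
-0.195 33 z -0.0002 [125  88  53]
-0.18 31 z -0.0008 [125  87  53]
-0.165 31 z 0.0001 [126  88  53]
-0.15 25 z -0.0005 [125  88  53]
-0.135 28 z 0.0007 [123  86  52]
-0.12 30 z -0.0001 [136  96  58]
-0.105 36 z 0.0015 [114  76  46]
-0.09 43 z 0.0249 [112  74  45]
-0.075 31 z 0.0498 [178 152 111]
-0.06 32 z 0.0468 [157 130  93]
-0.045 29 z 0.0455 [152 126  90]
-0.03 29 z 0.0423 [151 125  90]
-0.015 29 z 0.0408 [150 125  90]
0.0 31 z 0.0379 [150 125  89]
0.015 28 z 0.0355 [151 125  90]
0.03 28 z 0.0342 [150 125  90]
0.045 33 z 0.0323 [127 105  76]
```

The stone is tipped: its front top is at z≈0.05. Now I'll drag it forward.

Request:
{"name": "apply_moves", "arguments": {
  "plan": [-0.02,-0.098,0.012,0,-0.02,-0.098,0.015,0,-0.02,-0.098,0.015,0,-0.02,-0.098,0.015,0]
}}

```text
time_s: 10.48
position: [0.4953, 0.3238, 0.007]
tcp_rot: [[0.208, 0.978, 0.009], [0.978, -0.208, 0.007], [0.009, 0.007, -1.0]]
force: [-1.4, 9.9, 14.0]
opening: 0.006
grasp_force: 7.0
```

```bash
python3 -c "
from h import *
print(bot.read_state()['force'],bot.read_state()['position']); prof()" | grep -v -- "-0.000\|-0.2"
```

```text
[-1.43224801  9.94257831 13.95720823] [0.49528801 0.32381372 0.00697437]
-0.18 31 z 0.0 [125  88  53]
-0.165 26 z -0.0012 [126  88  53]
-0.12 27 z 0.0001 [124  87  53]
-0.105 47 z 0.0064 [122  87  54]
-0.09 28 z 0.0497 [172 144 104]
-0.075 30 z 0.0478 [155 129  92]
-0.06 28 z 0.0454 [152 126  90]
-0.045 28 z 0.0432 [151 125  90]
-0.03 29 z 0.0416 [151 126  90]
-0.015 27 z 0.04 [151 125  90]
0.0 28 z 0.0373 [151 125  90]
0.015 31 z 0.0355 [150 125  90]
0.03 23 z 0.0348 [131 109  78]
```

Request:
{"name": "apply_moves", "arguments": {
  "plan": [-0.02,-0.098,0.012,0,-0.02,-0.098,0.013,0,-0.02,-0.098,0.014,0,-0.02,-0.098,0.014,0]
}}

```text
time_s: 11.02
position: [0.4915, 0.3037, 0.0097]
tcp_rot: [[0.207, 0.978, 0.009], [0.978, -0.207, 0.006], [0.008, 0.007, -1.0]]
force: [-0.6, 6.5, 10.6]
opening: 0.004
grasp_force: 6.2
```

Request:
{"name": "apply_moves", "arguments": {
  "plan": [-0.02,-0.098,0.013,0,-0.02,-0.098,0.012,0,-0.02,-0.098,0.012,0,-0.02,-0.098,0.012,0]
}}

```text
time_s: 11.52
position: [0.4873, 0.2832, 0.0115]
tcp_rot: [[0.207, 0.978, 0.008], [0.978, -0.207, 0.005], [0.006, 0.007, -1.0]]
force: [0.6, 6.1, 9.8]
opening: 0.004
grasp_force: 5.0
```

```bash
python3 -c "
from h import *
print(bot.read_state()['force'],bot.read_state()['position']); prof()" | grep -v -- "-0.000\|-0.2"
```

```text
[0.61897176 6.07720551 9.76281607] [0.48725509 0.28322049 0.01147296]
-0.195 31 z -0.0011 [136  96  58]
-0.15 33 z 0.0003 [130  92  55]
-0.135 44 z 0.0467 [166 133  92]
-0.12 33 z 0.0469 [154 126  89]
-0.105 28 z 0.0454 [152 126  90]
-0.09 31 z 0.0443 [152 125  90]
-0.075 30 z 0.0437 [152 126  90]
-0.06 27 z 0.0419 [150 125  89]
-0.045 30 z 0.0404 [151 125  90]
-0.03 28 z 0.0395 [151 125  89]
-0.015 30 z 0.0382 [142 118  85]
0.075 9 z 0.0462 [86 55 39]
0.09 29 z 0.0447 [100  58  35]
```

Request:
{"name": "apply_moves", "arguments": {
  "plan": [-0.02,-0.098,0.008,0,-0.02,-0.098,0.008,0,-0.02,-0.098,0.008,0,-0.02,-0.098,0.006,0,-0.02,-0.098,0.004,0,-0.02,-0.098,0.004,0]
}}

```text
time_s: 12.32
position: [0.4814, 0.2539, 0.0136]
tcp_rot: [[0.207, 0.978, 0.009], [0.978, -0.207, 0.005], [0.006, 0.007, -1.0]]
force: [-0.2, 6.5, 12.4]
opening: 0.006
grasp_force: 6.7
```

```bash
python3 -c "
from h import *
print(bot.read_state()['force'],bot.read_state()['position']); prof()" | grep -v -- "-0.000\|-0.2"
```

```text
-0.18 39 z 0.0001 [138  98  59]
-0.165 41 z 0.0509 [167 135  94]
-0.15 32 z 0.0496 [151 124  87]
-0.135 35 z 0.0479 [148 120  84]
-0.12 33 z 0.0476 [149 121  85]
-0.105 28 z 0.0457 [151 125  90]
-0.09 27 z 0.0448 [151 125  90]
-0.075 29 z 0.0431 [151 125  90]
-0.06 30 z 0.0418 [152 127  91]
-0.045 22 z 0.0406 [148 123  88]
0.045 3 z 0.0127 [162  94  53]
0.06 22 z 0.0103 [128  74  43]
0.075 36 z 0.0085 [104  61  35]
0.09 41 z 0.0433 [102  59  34]
```

Request:
{"name": "apply_moves", "arguments": {
  "plan": [0,0,0.1,0,0,0,0.3,0,0,0,1,0,0,0,1,0,0,0,0,0]
}}

```text
time_s: 13.0
position: [0.4804, 0.2521, 0.1353]
tcp_rot: [[0.206, 0.979, 0.008], [0.979, -0.206, 0.002], [0.004, 0.008, -1.0]]
force: [-0.6, -0.0, -0.9]
opening: 0.007
grasp_force: 0.0
```

Request:
{"name": "apply_moves", "arguments": {
  "plan": [-0.24,-1,0,0,-0.24,-1,0,0,0,0,0,0,0,0,0,0,0,0,0,0],
  "grip": -1
}}

```text
time_s: 13.62
position: [0.454, 0.1522, 0.1309]
tcp_rot: [[0.205, 0.979, 0.0], [0.979, -0.205, 0.0], [0.0, -0.0, -1.0]]
force: [-0.2, 0.1, 0.8]
opening: 0.488
grasp_force: 0.0
```

```bash
python3 - <<'E'
from h import *
s=bot.read_state(); p,d=bot.capture("wrist"); i=bot.camera_info("wrist"); print(s["position"],s["opening"],s["force"])
prof()
q,_=bot.capture("top")
f=192/np.tan(np.radians(i["vertical_fov"])/2); M=np.array(i["mount"]);R=np.array(s["tcp_rot"])
v,u=np.mgrid[0:384,0:512]; a=np.stack([u-i["cx"],v-i["cy"]],-1); r=np.hypot(a[...,0],a[...,1]); 
C=np.concatenate([a/r[...,None]*np.tan(r/f)[...,None]*d[...,None],d[...,None],np.ones(d.shape+(1,))],-1)
T=(C@M.T)[...,:3]; W=T@R.T+s["position"]
cr=(p.min(2)>100)&(W[...,2]>.03)&(W[...,2]<.06)&(abs(((W[...,:2]-O)@Y)-.031)<.05)&(((W[...,:2]-O)@X)<.05)
x=(W[...,:2]-O)@X; y=(W[...,:2]-O)@Y
print(cr.sum(), np.percentile(x[cr],[1,99]).round(4), np.percentile(y[cr],[1,50,99]).round(4))
for k in(-.16,-.13,-.1,-.06,-.02):
  j=cr&(abs(x-k)<.008); print(k,j.sum(), y[j].min().round(4) if j.sum() else 0,y[j].max().round(4) if j.sum() else 0)
# finger: lowest points near y ends of tool
j=(T[...,2]>-.09)&(T[...,2]<.02)&(abs(T[...,0])<.03)&(abs(T[...,1])<.07)&(p.max(2)<90)&(d>0)
print("finger pts",j.sum(), np.percentile(T[j][:,2],[50,90,95,99]) if j.sum() else "")
cv2.imwrite("pics/w5.png",p[:,:,::-1])
E
```

```text
[0.45401519 0.15217595 0.1309426 ] 0.488376953118954 [-0.23095574  0.08974914  0.77286763]
-0.27 25 z -0.0005 [125  88  53]
-0.255 28 z -0.0008 [127  88  53]
-0.24 31 z -0.0001 [132  93  56]
-0.225 30 z -0.0002 [186 134  80]
-0.21 24 z -0.0006 [217 159  96]
-0.195 30 z -0.0006 [147 103  62]
-0.18 36 z 0.0 [140  99  61]
-0.165 40 z 0.051 [221 197 148]
-0.15 33 z 0.0504 [237 219 170]
-0.135 32 z 0.0484 [232 214 165]
-0.12 37 z 0.0472 [229 210 162]
-0.105 30 z 0.0463 [248 233 183]
-0.09 32 z 0.0449 [249 234 184]
-0.075 29 z 0.0428 [249 234 184]
-0.06 29 z 0.0415 [249 234 184]
-0.045 30 z 0.0401 [249 234 185]
-0.03 27 z 0.0395 [249 234 185]
-0.015 28 z 0.0378 [249 234 185]
0.0 28 z 0.0365 [248 232 181]
0.015 18 z 0.0156 [209 144  91]
0.03 29 z 0.0135 [191 112  62]
0.045 30 z 0.011 [193 113  62]
0.06 25 z 0.0085 [148  87  49]
0.075 37 z 0.0077 [107  63  37]
0.09 39 z 0.0437 [104  61  36]
9914 [-0.1682  0.0069] [0.004  0.0283 0.0533]
-0.16 833 0.0038 0.0534
-0.13 881 0.0036 0.0537
-0.1 904 0.004 0.0535
-0.06 916 0.0035 0.0533
-0.02 863 0.0037 0.0535
finger pts 2129 [-0.06227658 -0.03726729 -0.03357383 -0.03021348]
```

View pics/w5.png

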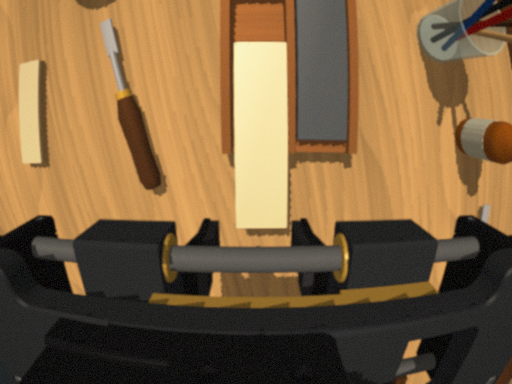

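The cream stone now lies with its front over the lip: px (260,135), front end at row 228. The fingers straddle it. I'll lower and grip it close to the tray's front face.

Request:
{"name": "apply_moves", "arguments": {
  "plan": [0.13,0.16,0,0,0,0,0,0,0,0,0,0,0,0,0,0,0,0,-1,0,0,0,-0.7,0,0,0,-0.4,0,0,0,-0.4,0,0,0,0,0]
}}

```text
time_s: 14.9
position: [0.4591, 0.159, 0.0051]
tcp_rot: [[0.206, 0.978, -0.003], [0.978, -0.206, -0.0], [-0.001, -0.003, -1.0]]
force: [0.4, 1.2, 0.6]
opening: 1.002
grasp_force: 0.0
```

Request:
{"name": "apply_moves", "arguments": {
  "plan": [0,0,0,0,0,0,0,0,0,0,0,0,0,0,0,0,0,0,0,0,0,0,0,0],
  "grip": 0.6
}}

```text
time_s: 15.65
position: [0.4605, 0.1594, 0.0064]
tcp_rot: [[0.206, 0.979, 0.001], [0.979, -0.206, 0.0], [0.0, 0.001, -1.0]]
force: [0.4, -0.5, 2.4]
opening: 0.571
grasp_force: 30.0
```

Request:
{"name": "apply_moves", "arguments": {
  "plan": [-0.05,-0.245,0.025,0,-0.05,-0.245,0.025,0,-0.05,-0.245,0.025,0,-0.05,-0.245,0.025,0,-0.05,-0.245,0.025,0]
}}

```text
time_s: 16.27
position: [0.4472, 0.097, 0.0123]
tcp_rot: [[0.206, 0.978, -0.001], [0.978, -0.206, -0.0], [-0.0, -0.001, -1.0]]
force: [-0.3, 0.4, -2.4]
opening: 0.572
grasp_force: 30.0
```

Request:
{"name": "apply_moves", "arguments": {
  "plan": [-0.05,-0.245,0.03,0,-0.05,-0.245,0.03,0,-0.05,-0.245,0.03,0,-0.05,-0.245,0.03,0,-0.05,-0.245,0.03,0,-0.05,-0.245,0.03,0]
}}

```text
time_s: 17.02
position: [0.4326, 0.0238, 0.0215]
tcp_rot: [[0.206, 0.979, 0.0], [0.979, -0.206, -0.0], [-0.0, 0.0, -1.0]]
force: [-0.2, -1.1, -3.8]
opening: 0.574
grasp_force: 30.0
```

```bash
python3 -c "
from h import *
print(bot.read_state()['force'],bot.read_state()['moment'],bot.read_state()['position']); O=O-.13*X
import h;h.O=O; prof(yo=.0285)"
```

```text
[-0.19009753 -1.09419798 -3.8499007 ] [-0.18096519 -0.01819004  0.03794136] [0.43259412 0.02376044 0.02149541]
-0.27 31 z -0.0008 [138  97  59]
-0.255 26 z -0.0004 [121  86  51]
-0.24 26 z -0.0004 [120  84  51]
-0.225 31 z -0.0007 [120  84  51]
-0.21 27 z -0.0005 [120  84  51]
-0.195 29 z -0.0011 [122  86  52]
-0.18 33 z 0.0014 [126  91  59]
-0.165 13 z -0.0004 [110  78  47]
-0.15 11 z -0.0015 [118  83  51]
-0.135 11 z 0.0004 [115  81  49]
-0.12 13 z -0.0002 [112  79  48]
-0.105 13 z -0.0009 [111  78  48]
-0.09 37 z 0.0554 [179 150 108]
-0.075 44 z 0.0556 [209 186 141]
-0.06 46 z 0.0548 [211 189 143]
-0.045 39 z 0.0531 [217 196 150]
-0.03 38 z 0.0521 [220 199 153]
-0.015 43 z 0.0509 [236 212 160]
0.0 20 z 0.0485 [231 195 138]
0.015 25 z -0.0008 [180 130  79]
0.03 40 z 0.0107 [142  90  52]
0.045 26 z 0.0167 [182 106  58]
0.06 29 z 0.0162 [183 107  58]
0.075 29 z 0.0158 [183 107  59]
0.09 29 z 0.0154 [187 109  60]
```

The stone is held clear of the tray: wrist force 3.85 N, which matches its weight. Next I'll lift it and swing toward the board.

Request:
{"name": "apply_moves", "arguments": {
  "plan": [0,0,0.5,0,0,0,0.9,0,0,0,1,0,0,0,1,0,-0.04,-0.35,0,-0.6,-0.04,-0.35,0,-0.6,-0.04,-0.35,0,-0.6,-0.04,-0.35,0,-0.6,-0.04,-0.35,0,-0.6,-0.04,-0.35,0,-0.6,-0.04,-0.35,0,-0.6,-0.04,-0.35,0,-0.6]
}}

```text
time_s: 18.58
position: [0.4156, -0.1155, 0.191]
tcp_rot: [[0.867, 0.499, -0.001], [0.499, -0.867, 0.001], [-0.001, -0.001, -1.0]]
force: [0.4, 0.1, -3.9]
opening: 0.574
grasp_force: 30.0
```

Request:
{"name": "apply_moves", "arguments": {
  "plan": [-0.04,-0.4,0,-0.56,-0.04,-0.4,0,-0.56,-0.04,-0.4,0,-0.56,-0.04,-0.4,0,-0.56,-0.04,-0.4,0,-0.56,-0.04,-0.4,0,-0.56,-0.04,-0.4,0,-0.55,0,0,0,0,0,0,0,0]
}}

```text
time_s: 19.7
position: [0.4019, -0.2541, 0.191]
tcp_rot: [[0.988, -0.155, -0.001], [-0.155, -0.988, 0.002], [-0.002, -0.002, -1.0]]
force: [1.2, 0.2, -2.9]
opening: 0.571
grasp_force: 30.0
```

```bash
python3 - <<'E'
from h import *
s=bot.read_state(); p,d=bot.capture("wrist"); i=bot.camera_info("wrist"); print(s["position"],s["tcp_rot"],s["opening"],s["force"])
f=192/np.tan(np.radians(i["vertical_fov"])/2); M=np.array(i["mount"]);R=np.array(s["tcp_rot"])
v,u=np.mgrid[0:384,0:512]; a=np.stack([u-i["cx"],v-i["cy"]],-1); r=np.hypot(a[...,0],a[...,1])
C=np.concatenate([a/r[...,None]*np.tan(r/f)[...,None]*d[...,None],d[...,None],np.ones(d.shape+(1,))],-1)
T=(C@M.T)[...,:3]; W=T@R.T+s["position"]
np.savez("w6.npz",p=p,T=T,W=W,pos=s["position"],R=R)
j=(p.min(2)>110)&(T[...,2]>-.08)&(T[...,2]<.03)&(abs(T[...,1])<.045)
print("stone",j.sum(),np.percentile(T[j],[1,50,99],axis=0).round(4))
for k in(.03,.05,.07,.09,.11,.13): 
  q=j&(abs(T[...,0]-k)<.006); print(k,T[q][:,1:].min(0).round(4),T[q][:,1:].max(0).round(4),np.median(T[q][:,2]).round(4))
cv2.imwrite("pics/w6.png",p[:,:,::-1])
q,dd=bot.capture("top"); cv2.imwrite("pics/top2.png",q[:,:,::-1])
for t in("mallet","board","board_stop"):
  for n in("wrist","top"):
    for r in bot.pinpoint(n,t)[:1]: print(n,t,r["p"],r["xy"][0]*512,r["xy"][1]*384, (W[int(r["xy"][1]*384),int(r["xy"][0]*512)] if n=="wrist" else onplane("top",r["xy"][0]*512,r["xy"][1]*384,0 if t=="mallet" else .018)).round(4))
E
```

```text
[ 0.40190679 -0.25410522  0.19096084] [[ 0.98788644 -0.15517187 -0.00143624]
 [-0.15516864 -0.98788567  0.0021427 ]
 [-0.00175133 -0.00189388 -0.99999667]] 0.5714815421745864 [ 1.15269706  0.19211385 -2.86955714]
stone 12969 [[-0.0299 -0.0258 -0.0481]
 [ 0.0857 -0.0004 -0.0284]
 [ 0.129   0.0229 -0.0206]]Traceback (most recent call last):
  File "<stdin>", line 11, in <module>
    return umr_minimum(a, axis, None, out, keepdims, initial, where)
ValueError: zero-size array to reduction operation minimum which has no identity
```

The 10 viewed pictures are used up, so I'll go on from numbers only.

```bash
cat >> h.py <<'E'
def wcloud():
    s=bot.read_state(); p,d=bot.capture("wrist"); i=bot.camera_info("wrist")
    f=192/np.tan(np.radians(i["vertical_fov"])/2); M=np.array(i["mount"]);R=np.array(s["tcp_rot"])
    v,u=np.mgrid[0:384,0:512]; a=np.stack([u-i["cx"],v-i["cy"]],-1); r=np.hypot(a[...,0],a[...,1])
    C=np.concatenate([a/r[...,None]*np.tan(r/f)[...,None]*d[...,None],d[...,None],np.ones(d.shape+(1,))],-1)
    T=(C@M.T)[...,:3]; return s,p,T,T@R.T+s["position"]
E
python3 - <<'E'
from h import *
s,p,T,W=wcloud(); np.savez("w6.npz",p=p,T=T,W=W)
j=(p.min(2)>110)&(T[...,2]>-.08)&(T[...,2]<.03)&(abs(T[...,1])<.045)
A=T[j]; c=np.polyfit(A[:,0],A[:,2],1); print("top z=",c)
for k in np.arange(-.03,.15,.02):
  B=A[abs(A[:,0]-k)<.006]
  if len(B)>5: print(k.round(3),len(B),B.min(0).round(4)[1],B.max(0).round(4)[1],np.median(B[:,2]).round(4))
print("xmax",np.percentile(A[:,0],[99.5,100]))
# board points: height map
b=(W[...,2]>.01)&(W[...,2]<.025); st=(W[...,2]>.027)&(W[...,2]<.036)&(p.max(2)<130)&(W[...,0]>.55)
for n,m in(("board",b),("stop",st)):
  if m.sum()>10: B=W[m]; print(n,m.sum(),cv2.minAreaRect((B[:,:2]*1000).astype(np.float32)),np.median(B[:,2]))
bot.capture("top")
for t in("mallet","board","board_stop"):
    for n in("wrist","top"):
      for r in bot.pinpoint(n,t)[:1]:
        u,v=r["xy"][0]*512,r["xy"][1]*384
        print(n,t,round(r["p"],2),int(u),int(v),(W[int(v),int(u)] if n=="wrist" else onplane("top",u,v,0 if t=="mallet" else .018)).round(4))
E
```

```text
top z= [ 0.16868891 -0.04284461]
-0.03 502 -0.0258 0.0229 -0.0476
0.05 826 -0.0261 0.0239 -0.0339
0.07 2047 -0.0263 0.0233 -0.031
0.09 1936 -0.0269 0.0235 -0.0277
0.11 1735 -0.0264 0.0238 -0.0243
0.13 780 -0.0268 0.0234 -0.0214
xmax [0.12950702 0.13058375]
board 5439 ((508.6114807128906, -218.14044189453125), (765.9955444335938, 343.4705505371094), 76.76461029052734) 0.01940374367678005
stop 601 ((583.1336059570312, -377.59246826171875), (316.98779296875, 60.17451858520508), 87.30036926269531) 0.032542855027547224
wrist mallet 0.77 395 50 [ 0.525  -0.4298  0.0682]
top mallet 0.62 399 182 [ 0.5319 -0.4603  0.    ]
top board 0.71 343 183 [ 0.5132 -0.2697  0.018 ]
wrist board_stop 0.71 257 5 [ 0.605  -0.2864  0.0218]
top board_stop 0.62 350 158 [ 0.5993 -0.2916  0.018 ]
```

```bash
python3 - <<'E'
from h import *
D=np.load("w6.npz"); p,W=D["p"],D["W"]; 
C=np.array([.521,-.2755]); a=np.radians(-8.9); bx=np.array([np.cos(a),np.sin(a)]); by=np.array([-bx[1],bx[0]])
def rep(n,W,p):
  x=(W[...,:2]-C)@bx; y=(W[...,:2]-C)@by; z=W[...,2]
  B=(z>.013)&(z<.0245)&(abs(x)<.14)&(abs(y)<.1)&(p.min(-1)>60)
  print(n,"board",B.sum())
  for k in np.arange(-.1,.11,.02):
    q=B&(abs(x-k)<.006)
    if q.sum()>15: print("  x",k.round(2),q.sum(),"y",np.percentile(y[q],[1,99]).round(4),"z",np.median(z[q]).round(4))
  S=(z>.0265)&(z<.037)&(abs(x-.09)<.04)&(abs(y)<.09)&(p.max(-1)<140)
  print("  stop",S.sum())
  for k in np.arange(-.07,.08,.02):
    q=S&(abs(y-k)<.006)
    if q.sum()>3: print("  y",k.round(2),q.sum(),"x",np.percentile(x[q],[2,98]).round(4))
rep("wrist",W,p)
v,u=np.mgrid[0:384,0:512]
for n in("top","scene"):
  q,dd=bot.capture(n); rep(n,world(n,u,v,dd),q)
E
```

```text
wrist board 4136
  x -0.1 176 y [-0.0715  0.0681] z 0.0196
  x -0.08 183 y [-0.0705  0.0686] z 0.0194
  x -0.06 207 y [-0.0701  0.0682] z 0.0194
  x -0.04 219 y [-0.071   0.0692] z 0.0195
  x -0.02 226 y [-0.0708  0.0691] z 0.0193
  x 0.0 222 y [-0.0695  0.0688] z 0.0195
  x 0.02 223 y [-0.0694  0.0688] z 0.0195
  x 0.04 234 y [-0.0698  0.0691] z 0.0195
  x 0.06 236 y [-0.0688  0.0692] z 0.0194
  x 0.08 859 y [-0.0678  0.0696] z 0.0196
  stop 573
  y -0.07 22 x [0.0852 0.0906]
  y -0.05 51 x [0.0847 0.0894]
  y -0.03 44 x [0.0845 0.0883]
  y -0.01 40 x [0.0843 0.0878]
  y 0.01 40 x [0.0842 0.0875]
  y 0.03 50 x [0.0836 0.0878]
  y 0.05 57 x [0.0833 0.0889]
  y 0.07 29 x [0.0833 0.0902]
top board 368
  x 0.02 37 y [0.0247 0.0701] z 0.0191
  x 0.04 57 y [0.0112 0.0698] z 0.0184
  x 0.06 56 y [0.0061 0.0688] z 0.0184
  x 0.08 65 y [-0.0161  0.0702] z 0.0183
  stop 154
  y -0.03 11 x [0.0906 0.1025]
  y -0.01 20 x [0.0835 0.1014]
  y 0.01 18 x [0.0833 0.1031]
  y 0.03 15 x [0.083  0.0999]
  y 0.05 16 x [0.0823 0.1023]
  y 0.07 11 x [0.0813 0.1011]
scene board 2622
  x -0.1 123 y [-0.0724  0.0658] z 0.017
  x -0.08 143 y [-0.0715  0.065 ] z 0.0175
  x -0.06 159 y [-0.0712  0.0665] z 0.0172
  x -0.04 164 y [-0.0701  0.0653] z 0.0172
  x -0.02 167 y [-0.0711  0.0672] z 0.0175
  x 0.0 166 y [-0.07   0.066] z 0.0175
  x 0.02 180 y [-0.0683  0.0675] z 0.0179
  x 0.04 186 y [-0.0683  0.067 ] z 0.0172
  x 0.06 190 y [-0.0674  0.0683] z 0.0173
  x 0.08 112 y [-0.0682  0.0681] z 0.0175
  stop 352
  y -0.07 16 x [0.0894 0.1107]
  y -0.05 20 x [0.0939 0.1106]
  y -0.03 33 x [0.0903 0.1104]
  y -0.01 36 x [0.0896 0.1102]
  y 0.01 36 x [0.0905 0.1099]
  y 0.03 32 x [0.0912 0.1093]
  y 0.05 20 x [0.0915 0.1091]
  y 0.07 16 x [0.0918 0.1091]
```

The board angle is about -8.1° and the stop face about 74 mm ahead of the stone's rear end. I'll place the stone over the board with a 10 mm gap and lower it.

Request:
{"name": "apply_moves", "arguments": {
  "plan": [0.63,-0.135,0,0.08,0.63,-0.135,0,0,0,0,-1,0,0,0,-1,0,0,0,-0.8,0,0,0,-0.3,0,0,0,-0.2,0,0,0,0,0]
}}

```text
time_s: 21.25
position: [0.4663, -0.2694, 0.0269]
tcp_rot: [[0.99, -0.142, 0.001], [-0.142, -0.99, -0.001], [0.001, 0.001, -1.0]]
force: [-0.7, 0.4, -2.5]
opening: 0.573
grasp_force: 30.0
```

```bash
cat >> h.py <<'E'
def chk():
    s,p,T,W=wcloud(); C=np.array([.521,-.2755]); a=np.radians(-8.1); bx=np.array([np.cos(a),np.sin(a)]); by=np.array([-bx[1],bx[0]])
    j=(p.min(2)>90)&(T[...,2]>-.08)&(abs(T[...,1])<.045)&(W[...,2]>.026)&(T[...,0]<.145); A=T[j]; print("pos",s["position"].round(4) if hasattr(s["position"],"round") else s["position"],"F",np.round(s["force"],1))
    print("slope",np.polyfit(A[:,0],A[:,2],1),"xmax",np.percentile(A[:,0],[99,99.9]))
    B=(W[j][:,:2]-C)@np.stack([bx,by],1)
    for k in(-.04,0,.02,.04,.06,.075):
        q=B[abs(B[:,0]-k)<.006]
        if len(q)>5: print(" bx",k,len(q),"y",np.percentile(q[:,1],[1,99]).round(4),"z",np.median(W[j][abs(B[:,0]-k)<.006][:,2]).round(4))
    print(" end x",np.percentile(B[:,0],[99,99.8]).round(4))
    x=(W[...,:2]-C)@bx;y=(W[...,:2]-C)@by; S=(W[...,2]>.0265)&(W[...,2]<.037)&(abs(x-.09)<.03)&(abs(y)<.065)&(p.max(-1)<140)
    for k in(-.055,-.04,.04,.055):
        q=S&(abs(y-k)<.006)
        if q.sum()>3: print(" stop y",k,q.sum(),np.percentile(x[q],[2,98]).round(4))
E
python3 -c "from h import *;chk()"
```

```text
pos [ 0.4663 -0.2694  0.0269] F [-0.7  0.4 -2.5]
slope [ 0.20224665 -0.04270184] xmax [0.12772183 0.1291361 ]
 bx -0.04 1268 y [-0.0234  0.0241] z 0.0665
 bx 0 1962 y [-0.0245  0.0245] z 0.0585
 bx 0.02 1986 y [-0.0243  0.0241] z 0.0545
 bx 0.04 1815 y [-0.0246  0.0243] z 0.0505
 bx 0.06 1605 y [-0.0245  0.0238] z 0.0464
 bx 0.075 641 y [-0.0243  0.0241] z 0.044
 end x [0.0727 0.0739]
 stop y -0.055 246 [0.0843 0.0923]
 stop y -0.04 216 [0.0842 0.0906]
 stop y 0.04 219 [0.0843 0.091 ]
 stop y 0.055 258 [0.0843 0.0926]
```

Request:
{"name": "apply_moves", "arguments": {
  "plan": [0,0,-0.06,0,0,0,-0.06,0,0,0,-0.06,0,0,0,-0.06,0,0,0,0,0]
}}

```text
time_s: 21.92
position: [0.4658, -0.269, 0.0144]
tcp_rot: [[0.99, -0.143, 0.0], [-0.143, -0.99, -0.0], [0.0, 0.0, -1.0]]
force: [-2.0, -0.6, -0.3]
opening: 0.569
grasp_force: 30.0
```

Request:
{"name": "apply_moves", "arguments": {
  "plan": [0,0,-0.06,0,0,0,-0.06,0,0,0,-0.06,0,0,0,0,0]
}}

```text
time_s: 22.42
position: [0.4657, -0.2688, 0.0051]
tcp_rot: [[0.99, -0.142, -0.0], [-0.142, -0.99, 0.0], [-0.0, -0.0, -1.0]]
force: [-0.7, -0.3, -0.7]
opening: 0.57
grasp_force: 30.0
```

```bash
python3 -c "from h import *;chk()"
```

```text
pos [ 0.4657 -0.2688  0.0051] F [-0.7 -0.3 -0.7]
slope [ 0.06386673 -0.04267847] xmax [0.1295597  0.13085286]
 bx -0.04 935 y [-0.0226  0.0236] z 0.0467
 bx 0 2247 y [-0.024   0.0243] z 0.0442
 bx 0.02 2279 y [-0.0239  0.0245] z 0.0429
 bx 0.04 2158 y [-0.0241  0.0245] z 0.0417
 bx 0.06 1972 y [-0.0242  0.0244] z 0.0404
 bx 0.075 960 y [-0.0243  0.0243] z 0.0395
 end x [0.0739 0.075 ]
 stop y -0.055 45 [0.0838 0.0852]
 stop y 0.055 47 [0.084  0.0852]
```

Request:
{"name": "apply_moves", "arguments": {
  "plan": [0,0,-0.05,0,0,0,-0.05,0,0,0,-0.04,0,0,0,0,0]
}}

```text
time_s: 22.98
position: [0.4657, -0.2688, -0.0018]
tcp_rot: [[0.99, -0.142, -0.0], [-0.142, -0.99, 0.0], [-0.0, -0.0, -1.0]]
force: [-1.9, -0.2, -1.4]
opening: 0.573
grasp_force: 30.0
```

```bash
python3 -c "from h import *;chk()"
```

```text
pos [ 0.4657 -0.2688 -0.0018] F [-1.9 -0.2 -1.4]
slope [ 0.01091938 -0.04266641] xmax [0.12896215 0.13032444]
 bx -0.04 732 y [-0.0228  0.0235] z 0.0407
 bx 0 2311 y [-0.024   0.0245] z 0.0403
 bx 0.02 2389 y [-0.024   0.0245] z 0.04
 bx 0.04 2316 y [-0.0242  0.0245] z 0.0398
 bx 0.06 2146 y [-0.0241  0.0243] z 0.0396
 bx 0.075 936 y [-0.0242  0.0244] z 0.0395
 end x [0.0733 0.0744]
```

Request:
{"name": "apply_moves", "arguments": {
  "plan": [0,0,-0.02,0,0.04,-0.006,0,0,0.04,-0.006,0,0,0.04,-0.006,0,0,0.04,-0.006,0,0,0,0,0,0]
}}

```text
time_s: 23.78
position: [0.4743, -0.2703, -0.0026]
tcp_rot: [[0.99, -0.142, 0.001], [-0.142, -0.99, -0.0], [0.001, 0.0, -1.0]]
force: [0.0, 1.0, -1.2]
opening: 0.573
grasp_force: 30.0
```

Request:
{"name": "apply_moves", "arguments": {
  "plan": [0.02,-0.003,0,0,0.02,-0.003,0,0,0,0,0,0]
}}

```text
time_s: 24.15
position: [0.4747, -0.27, -0.0028]
tcp_rot: [[0.99, -0.142, -0.002], [-0.142, -0.99, 0.001], [-0.002, -0.001, -1.0]]
force: [-4.5, -0.7, -1.1]
opening: 0.57
grasp_force: 30.0
```

Request:
{"name": "apply_moves", "arguments": {
  "plan": [0.02,-0.003,0,0,0,0,0,0]
}}

```text
time_s: 24.4
position: [0.4746, -0.2699, -0.003]
tcp_rot: [[0.99, -0.142, -0.004], [-0.142, -0.99, 0.002], [-0.004, -0.001, -1.0]]
force: [-6.6, -0.9, -0.2]
opening: 0.572
grasp_force: 30.0
```

Request:
{"name": "apply_moves", "arguments": {
  "plan": [0,0,0,0,0,0,0,0,0,0,0,0,0,0,0,0,0,0,0,0],
  "grip": -0.6
}}

```text
time_s: 25.02
position: [0.477, -0.2706, -0.0025]
tcp_rot: [[0.99, -0.142, 0.0], [-0.142, -0.99, -0.0], [0.0, 0.0, -1.0]]
force: [-0.3, 0.4, -0.4]
opening: 0.798
grasp_force: 0.0
```

Request:
{"name": "apply_moves", "arguments": {
  "plan": [0,0,0.2,0,0,0,0.6,0,0,0,1,0,0,0,1,0,-0.4,0,0,0,-0.4,0,0,0,0,0,0,0,0,0,0,0]
}}

```text
time_s: 26.02
position: [0.4375, -0.271, 0.1378]
tcp_rot: [[0.99, -0.143, 0.001], [-0.143, -0.99, -0.001], [0.001, 0.001, -1.0]]
force: [0.1, 0.2, 1.2]
opening: 0.8
grasp_force: 0.0
```

```bash
sed -i 's/&(T\[...,0\]<.145)/\&(T[...,0]<.25)\&(p[...,2]>p[...,0]*.55)/' h.py; python3 -c "
from h import *
chk()
q,dd=bot.capture('scene')
for t in('coarse_stone_center','fine_stone_center'):
  for r in bot.pinpoint('scene',t)[:3]: u,v=r['xy'][0]*512,r['xy'][1]*384; print(t,r['p'],world('scene',u,v,dd[int(v),int(u)]).round(3))"
```

```text
pos [ 0.4375 -0.271   0.1378] F [0.1 0.2 1.2]
slope [0.0022025  0.09835447] xmax [0.16618789 0.16962444]
 bx -0.04 607 y [-0.0234  0.0252] z 0.0395
 bx 0 627 y [-0.0242  0.0248] z 0.0395
 bx 0.02 630 y [-0.0242  0.0246] z 0.0394
 bx 0.04 620 y [-0.0242  0.0246] z 0.0394
 bx 0.06 596 y [-0.0243  0.0247] z 0.0395
 bx 0.075 585 y [-0.0244  0.0248] z 0.0394
 end x [0.0831 0.0864]
 stop y -0.055 195 [0.0843 0.1052]
 stop y -0.04 246 [0.0844 0.1051]
 stop y 0.04 230 [0.0844 0.1053]
 stop y 0.055 192 [0.0843 0.1044]
coarse_stone_center 0.58 [0.559 0.274 0.035]
fine_stone_center 0.91 [ 0.527 -0.276  0.037]
fine_stone_center 0.79 [0.209 0.306 0.011]
fine_stone_center 0.38 [0.531 0.275 0.033]
```

The stone lies flat and square, centred on the board, with its end at the stop and the gripper clear. Handing in.

```bash
python3 -c "
from h import *
print(bot.hand_in())"
```

```text
the job is handed in; nothing more can be done
None
```

The fine stone lies flat and square on the board, centred with one end against the stop and released, and the job is handed in; by my last measurements the dark stone is still in its slot (no verdict came back, and I didn't re-measure the bystanders).

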